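# Latch the pastry bay's gate open for restocking

## Task

Open the little glass gate of the pastry bay for restocking: lift its latch bar by the red knob out of the catch, swing the gate towards the robot, let the bar ride along the brass quadrant, and let it drop fully home into the quadrant's hold-open notch, so that the gate stays latched open. Do not force the bar against the catch, the quadrant or the notch's stop, work gently, and leave everything else on the counter where it stands.

Things in the scene. Friction and masses are not known exactly. Their poses are not given: they have to be found in the camera images.
- bay: Low pastry bay of glass panels and steel posts, about 210 x 260 mm, 120 mm high, fixed to the counter, standing elsewhere each time. Origin: on the vertical hinge axis of its gate, at counter level. The shut gate runs from there along the bay's -y; the inside lies towards its +x; the gate opens towards -x (to the robot). At gate angle a the gate points along (-sin a, -cos a) in the bay's x, y.
- catch (a point): Catch of the shut gate: steel post at the bay's -y, 205 to 240 mm from the hinge axis, with a slot 16 mm wide between a brass back wall (up to 152 mm above the counter) and, on the opening side, a brass lip up to 136 mm, over which the bar must be lifted. The point is mid slot, on its floor, 122 mm up.
- quadrant_mid (a point): Point at gate angle 1.18 rad, on the top (136 mm up) of the brass quadrant: a fixed curved track round the hinge axis, 205 to 240 mm from it, under the path of the bar's tip. Its hold-open notch, 15 mm wide, floor 122 mm up, lies at a gate angle between 0.96 and 1.40 rad, not measured, different each time: find it by feel. The track reaches from 0.6 rad before to 0.6 rad behind it.
- notch_stop (a point): Point at gate angle 1.18 rad at the height of the top (144 mm) of the low black stop, 10 mm thick, that stands right behind the notch on the opening side (its angle goes with the notch, not measured). A bar tip that rides on the track runs against the stop just over the notch and drops in by its weight if it is free to; carried higher it passes over the stop and misses the notch.
- gate (a joint): Opening angle of the gate (rad): 0 shut, growing as it swings towards the robot, end stop at 1.5. Glass panel in a steel frame, reaching 195 mm from the hinge axis, 115 mm high, about 0.7 kg, swinging easily (1 or 2 N at the knob, also with the bar on the track); it stays where it is left.
- latch_bar (a joint): Lift of the latch bar (rad): 0 level (down in the catch, or home in the notch), growing as the tip rises, at most 0.6; 0.07 when lying on the track. Falls by its weight (about 0.24 kg). Steel bar 10 mm wide, 12 high, along the gate's top; pivot across the gate, 30 mm from the hinge axis, 130 mm up. At 0.12 the tip clears the lip and the track by about 9 mm, and the stop just.
- knob_grip (a point): Grip point on the bar's red knob, a round upright post 18 mm across, 50 mm tall, on the bar 170 mm from the hinge axis. The point is on its axis, 164 mm above the counter with the bar level (knob top 22 mm higher, bar top 28 mm lower), 140 mm out from and 34 mm above the bar's pivot. Axes as the bay's when shut; they turn with gate and bar.
- latch_tip: Bright steel end of the latch bar, 40 mm long, 10 wide, 12 high, 200 to 240 mm from the hinge axis. Origin: centre of its underside, 220 mm from the hinge axis, 124 mm up with the bar level. It drops into the catch and the notch.
- cake_stand: White cake stand in the bay, 130 mm across, 70 mm high; origin at its foot.
- cookie_jar: Amber jar in the bay, 64 mm across, 100 mm high; origin at its foot.
- sugar_jar: White jar beside the bay's hinge, 60 mm across, 95 mm high; origin at its foot.
- mug: White mug to the right of the bay, 76 mm across, 90 mm high; origin at its foot.
- napkin_box: Dark open napkin box to the right of the bay, 130 x 110 x 80 mm; origin at its foot.
- dip_bowl: Blue bowl on the left, 100 mm across, 50 mm high; origin at its foot.
- sanitiser: Light blue bottle on the left of the bay, 60 mm across, 170 mm high; origin at its foot.

How it is judged (in metres and radians):
On the way, in this order (a step that is already met when the one before it is completed fails the run):
1. the latch bar is lifted clear of the catch's lip, the gate still shut (value of joint latch_bar above 0.075 rad and value of joint gate below 0.2 rad), for 0.05 s.
2. the gate is swung at least 0.7 rad open (value of joint gate above 0.7 rad), for 0.05 s.
At the end, for the whole second after the job is handed in: The gate stands open between 0.88 and 1.48 rad with the bar fully down in the hold-open notch (lift angle under 0.03 rad; on the track it would read 0.07), gate and bar at rest (value of joint gate between 0.88 and 1.48 rad and value of joint latch_bar below 0.03 rad and velocity of joint gate between -0.05 and 0.05 rad/s and velocity of joint latch_bar between -0.05 and 0.05 rad/s); the robot touches nothing.
It fails at once if the tip of the latch bar pressed or rammed with more than 25 N against the catch, the quadrant, the stop or anything else (contact force between latch_tip and anything else above 25 N).
It fails at once if another thing on the counter moved by more than 15 mm or tipped (distance of any of cake_stand, cookie_jar, sugar_jar, mug, napkin_box, dip_bowl, sanitiser from where it was at the start of the episode above 0.015 m or angle between any of cake_stand, cookie_jar, sugar_jar, mug, napkin_box, dip_bowl, sanitiser's own z axis and vertical above 0.3 rad).
It also fails if it takes over 51 s, if anything falls off the work surface, if the arm or the gripper's body presses on something with over 40 N, if the wrist force passes 120 N, or if a joint passes its speed limit or range.

## Robot

A 6-joint arm with a two-finger parallel gripper is mounted at the origin on the work surface. World frame = base frame: x ahead of the robot, y to its left, z up, the work surface at z = 0. Lengths are in m, angles in degrees, forces in N, time in s.
With the tool pointing down it reaches from about 0.25 to 0.775 m from the base axis. Payload 4 kg.
Tool frame: the origin (TCP) lies between the finger pads; the fingertips stand 14 mm ahead of it and the grasp point (between the pads) lies 5 mm behind it (ctrl.nose_length is the distance from the TCP to the fingertips, in m); z points along the fingers, y is the line along which they close (so a half turn about z gives the same grasp; the last joint's range is limited). The gripper opens to 85 mm and grips with 20 to 120 N. Pads are 22 mm wide; open, the fingers measure 114 mm over their backs; the gripper's body (76 mm by 85 mm) begins 54 mm behind the grasp point. The pads swing forward as they close: fully open they stand 13 mm farther back than shut.
Start: joints at [69.322, 4.996, 78.535, -0, 96.463, -5.907], TCP at [0.14, 0.532, 0.222] pointing down, gripper open.
Joint ranges: [-177.83, 177.83], [-43.37, 116.18], [15.69, 146.23], [-61.86, 241.86], [9.47, 152.12], [-147.06, 147.06]. Speed limits (degrees/s): [159.86, 159.86, 180, 180, 180, 180].

## Interface

Orientations are given as a 3x3 rotation matrix whose columns are the frame's x, y, z axes.
In Python, from cell import ctrl, vision gives the robot as it stands. The module is installed in compiled form; this text tells all that it offers.
- The arm moves only by the shell command python3 -m jog 'ROWS' [FORCE]. ROWS is a JSON object with one list for each field, all of the same length, 1 to 20, a row being the entries at one place: tx, ty, tz (the shift in shares of the most that a row can go, 1 being 50 mm), rz (a turn about the tool's z in normalised numbers (1 is 60 degrees)), aperture (the finger opening in m); each row shifts and turns the commanded pose from where the row before left it, along the tool's axes as they then stand; what a row does not reach is not made up. A row lasts 1/10 s, in which the tool goes at most 0.05 m and 8.59 degrees, less where a joint would pass 70% of its speed; a pose out of reach is approached as far as the arm can. The fingers move at their own pace and stop on an object; FORCE is the grip in N (left out, the last holds). Time passes only in rows, so rows that do not move let the fingers close. It prints the time, the measured TCP pose, the force, the opening and the grip force at its end. No shift or turn number may pass 1 either way. Input that does not fit is refused with a message, and nothing moves.
- ctrl.observe(): the state, without advancing time (a new reading comes with each control period).
- vision.snapshot(name): name is "side" or "top" or "wrist"; returns the picture (420x560x3 uint8, red, green, blue); there is no depth.
- vision.camera_params(name): a dict with "fx", "fy", "cx", "cy" (pixels), "position" and "orientation" of the camera in the world. Camera axes: x right, y up, looking along -z (the intrinsics and any distortion apply to the point x, -y, -z); pixel columns grow to the right and rows downward; lengths in m; the calibration is good to about 2 mm. A picture is of the moment at which its call begins: read the wrist's pose just before it. camera_params takes no time and is no camera call; for the wrist camera it gives the pose at the moment of the call.
- ctrl.hand_in(): hands the job in; it is judged then, once.
The state is a dict: "time": time; "joint_positions": joint angles; "joint_velocities": joint speeds; "effort": joint torques, N m; "position": TCP position; "tool_rot": TCP orientation; "wrist_force": force on the tool from outside, world axes, zero at the start; "torque": the same for the moment, N m; "grip_width": finger opening in m; "gripper_force": force on a finger pad.
Only numpy, scipy, OpenCV 4.12 (cv2) and the standard library are available. Lean on these libraries where they do the work, as an engineer would, in place of code of your own. Each camera call takes 0.05 s, during which the arm holds its last target. There are 200 camera calls.

## Working session

There is one attempt and no reset: what is moved stays moved. The work goes in short steps, Python scripts to look and compute and a shell command to move; the robot and the scene stay as the last step left them, time stands still between calls to the robot, and variables do not carry over. Pictures are saved under pics/ and viewed, at most 10 in all, crops included, and the job is handed in when it is done.

```bash
mkdir -p pics; python3 - <<'E'
from cell import ctrl,vision
import cv2,numpy as np
for n in ("side","top"):
    im=vision.snapshot(n); cv2.imwrite(f"pics/{n}0.png",im[:,:,::-1])
    print(n,vision.camera_params(n))
s=ctrl.observe(); print(s["time"],s["position"],s["tool_rot"],s["grip_width"],ctrl.nose_length)
E
```

```text
side {'fx': 470.9833722324855, 'fy': 470.9833722324855, 'cx': 278.55438220619925, 'cy': 205.63683367474638, 'position': array([ 0.10612087, -0.86960644,  0.9161305 ]), 'orientation': array([[ 0.88105643,  0.29985174, -0.36582579],
       [-0.47272826,  0.53144082, -0.70292151],
       [-0.01635748,  0.7922497 ,  0.60997774]])}
top {'fx': 443.91336077239913, 'fy': 443.91336077239913, 'cx': 273.55238883783755, 'cy': 216.28543554595154, 'position': array([0.3501505 , 0.05926477, 1.26808055]), 'orientation': array([[ 0.03691462,  0.97558889, -0.21648011],
       [-0.99931256,  0.03677978, -0.00465304],
       [ 0.00342264,  0.21650306,  0.97627594]])}
0.1 [0.14006791 0.53137893 0.22089906] [[-9.66948871e-01  2.54969327e-01 -7.23488418e-04]
 [ 2.54970279e-01  9.66946873e-01 -1.97543063e-03]
 [ 1.95900645e-04 -2.09460846e-03 -9.99997787e-01]] 0.08527391269280678 0.014
```

View pics/side0.png

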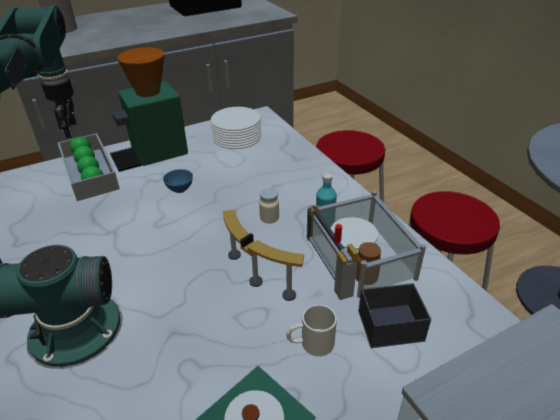

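View pics/top0.png

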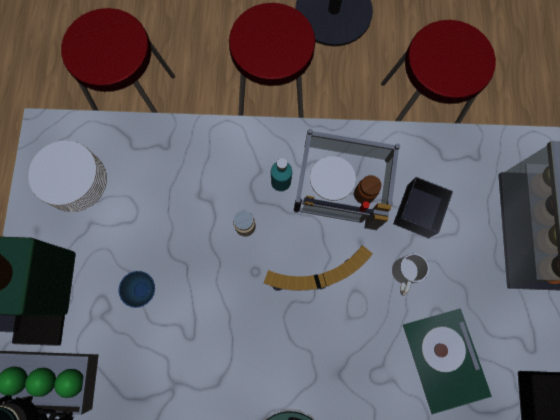

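The side view shows the bay at about (365,250), the red knob at (338,232) and a black stop on the quadrant at (247,240). The top view shows the knob at about (365,206), the catch at (380,211) and the stop at (320,281). Next I'll enlarge both.

```bash
python3 - <<'E'
import cv2,numpy as np
t=cv2.imread("pics/top0.png")[185:295,255:405]; s=cv2.imread("pics/side0.png")[185:305,215:365]
c=lambda a:cv2.resize(a,None,fx=5,fy=5,interpolation=cv2.INTER_CUBIC)
cv2.imwrite("pics/topc.png",c(t));cv2.imwrite("pics/sidec.png",c(s))
E
```

```text
(no output)
```

View pics/topc.png

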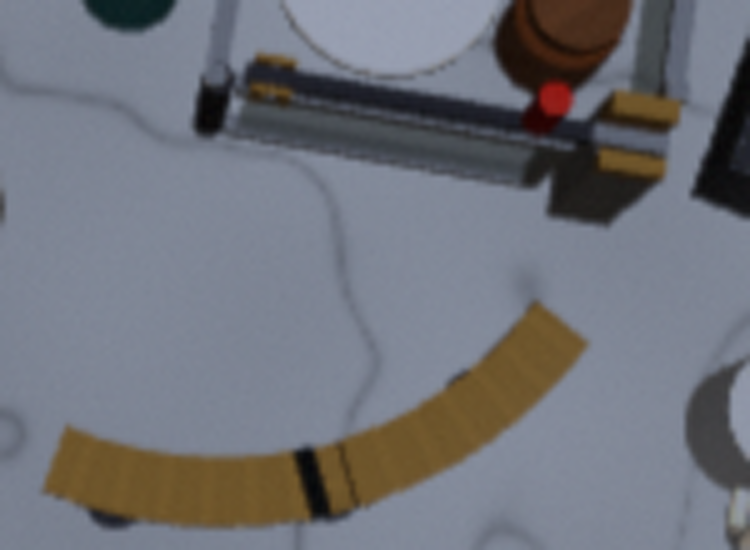

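View pics/sidec.png

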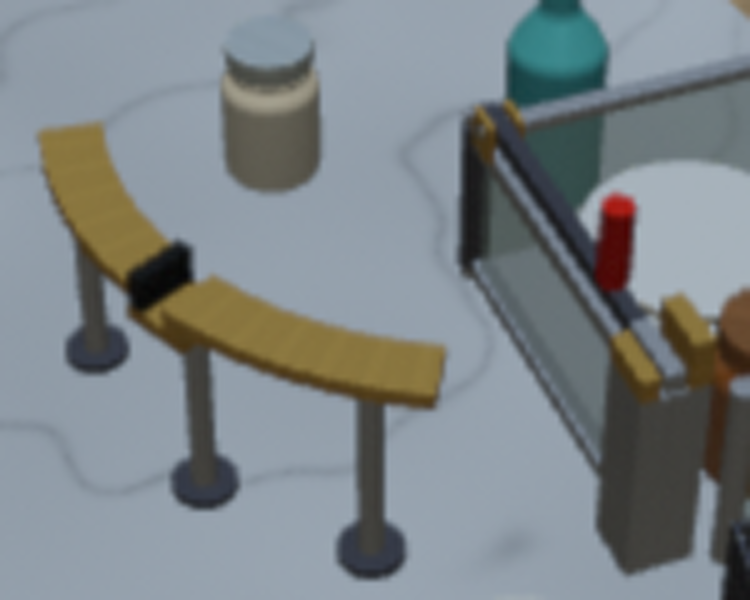

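The top crop shows the knob top at (555,98), the tip end at (665,140), the track corners and the stop at (303,450)–(318,518). The side crop shows the knob top at (620,203), with the same corners and the notch just on the catch side of the stop. I'll fit hinge, yaw and notch angle to all of these.

```bash
cat >h.py <<'E'
import numpy as np
from cell import ctrl,vision
def proj(n,P):
    c=vision.camera_params(n); q=(np.asarray(P)-c["position"])@c["orientation"]
    return np.array([c["fx"]*q[0]/-q[2]+c["cx"], c["fy"]*q[1]/q[2]+c["cy"]])
def pt(p,a,r,z):
    b=p[2]+a; return np.array([p[0]-r*np.sin(b) if 0 else p[0]+r*(-np.sin(a)*np.cos(p[2])+np.cos(a)*np.sin(p[2])), p[1]+r*(-np.sin(a)*np.sin(p[2])-np.cos(a)*np.cos(p[2])), z])
E
python3 - <<'E'
from h import *
from scipy.optimize import least_squares
# cam, u,v(crop), angle kind, r, z
O=[("top",555,98,0,0,.170,.186),("top",665,140,0,0,.240,.134),
("top",587,343,1,-.6,.24,.136),("top",535,300,1,-.6,.205,.136),("top",43,490,1,.6,.24,.136),("top",67,428,1,.6,.205,.136),
("top",318,518,1,.056,.24,.144),("top",303,450,1,.056,.205,.144),
("side",620,203,0,0,.170,.186),("side",40,135,1,.6,.24,.136),("side",103,125,1,.6,.205,.136),("side",445,347,1,-.6,.205,.136),("side",436,392,1,-.6,.24,.136)]
off={"top":(255,185),"side":(215,185)}
def f(p): 
    return np.concatenate([proj(n,pt(p,(p[3] if k else 0)+a,r,z))-(off[n]+np.array([u+.5,v+.5])/5-.5) for n,u,v,k,a,r,z in O])
r=least_squares(f,[.6,.1,0,1.18],loss="soft_l1"); print(r.x,np.rad2deg(r.x[2]));print(f(r.x).reshape(-1,2).round(1))
for a in(0,.3,.6,.9,r.x[3],r.x[3]+.1): print(a,pt(r.x,a,.17,.164))
E
```

```text
[ 0.65838424  0.00303239 -0.1511075   1.11460025] -8.657822016095382
[[-0.3 -1.1]
 [ 0.1  0.2]
 [-2.2  1.3]
 [-2.6  1.2]
 [ 4.6  0.1]
 [ 4.3 -0.6]
 [ 0.9 -2.6]
 [ 0.7 -2.7]
 [-0.7 -0.4]
 [ 0.3  1.7]
 [ 0.7  2. ]
 [-3.6 -1.6]
 [-3.9 -0.4]]
0 [ 0.63279361 -0.16503046  0.164     ]
0.3 [ 0.58427061 -0.14996163  0.164     ]
0.6 [ 0.54236796 -0.12122631  0.164     ]
0.9 [ 0.5108287  -0.08139132  0.164     ]
1.114600245417883 [ 0.49623478 -0.04803182  0.164     ]
1.214600245417883 [ 0.49194694 -0.03158877  0.164     ]
```

```bash
python3 - <<'E'
from h import *
from scipy.optimize import least_squares
O=[("top",555,98,0,0,.170,.186),("top",665,140,0,0,.240,.134),
("top",587,343,2,0,.24,.136),("top",535,300,2,0,.205,.136),("top",43,490,3,0,.24,.136),("top",67,428,3,0,.205,.136),
("top",318,518,1,.056,.24,.144),("top",303,450,1,.056,.205,.144),("top",345,445,1,-.034,.205,.136),
("side",620,203,0,0,.170,.186),("side",40,135,3,0,.24,.136),("side",103,125,3,0,.205,.136),("side",445,347,2,0,.205,.136),("side",436,392,2,0,.24,.136)]
off={"top":(255,185),"side":(215,185)}
def f(p): 
    return np.concatenate([proj(n,pt(p,[0,p[3],p[4],p[5]][k]+a,r,z))-(off[n]+np.array([u+.5,v+.5])/5-.5) for n,u,v,k,a,r,z in O])
r=least_squares(f,[.6,.1,0,1.18,.5,1.7],loss="soft_l1",f_scale=.5); p=r.x;print(p,np.rad2deg(p[2]));print(f(p).reshape(-1,2).round(1))
np.save("p.npy",p)
for a in(0,.3,.6,.9,p[3],p[3]+.1): print(round(a,3),pt(p,a,.17,.164))
s=ctrl.observe();print(s["position"],s["joint_positions"],np.degrees(np.arctan2(*s["tool_rot"][[1,0],1])))
E
```

```text
[ 0.65336672  0.00238506 -0.12804051  1.1486428   0.4857818   1.7925023 ] -7.3361808527881545
[[ 0.2 -0.7]
 [ 0.6  0.1]
 [ 0.9 -0.5]
 [ 0.1 -0.1]
 [-0.1  0.3]
 [ 0.4 -0.2]
 [ 0.1 -0.4]
 [ 0.1 -0.5]
 [-1.6 -1. ]
 [-0.8  0. ]
 [-1.7 -0.6]
 [-1.3  0.1]
 [-0.9 -0.3]
 [-0.3  1. ]]
0 [ 0.63165926 -0.16622332  0.164     ]
0.3 [ 0.58280161 -0.15227768  0.164     ]
0.6 [ 0.54024733 -0.12451649  0.164     ]
0.9 [ 0.50779766 -0.08541955  0.164     ]
1.149 [ 0.49066658 -0.04689642  0.164     ]
1.249 [ 0.48655946 -0.03040731  0.164     ]
[0.14006791 0.53137893 0.22089906] [ 6.93220443e+01  5.03993103e+00  7.86170912e+01 -1.19203783e-03
  9.64635080e+01 -5.90627612e+00] 75.2281991903637
```

The fit is good to about 1 px. The notch is at roughly 1.15 rad and the knob at (0.632, -0.166). Next I'll move above the knob, first along -y to stay clear of the grinder.

Units first: shifts go in shares of 50 mm and turns go in shares of 60 degrees. So -0.0385 m is -0.77, -0.036 m is -0.72.

```bash
python3 -m jog '{"tx": [-0.192,-0.192,-0.192,-0.192,-0.77,-0.77,-0.77,-0.77,-0.77,-0.77,-0.77,-0.77,-0.77,-0.77,-0.77,-0.77,-0.77,-0.77,-0.77,-0.77],"ty": [-0.72,-0.72,-0.72,-0.72,-0.504,-0.504,-0.504,-0.504,-0.504,-0.504,-0.504,-0.504,-0.504,-0.504,-0.504,-0.504,-0.504,-0.504,-0.504,-0.504],"tz": [0,0,0,0,0,0,0,0,0,0,0,0,0,0,0,0,0,0,0,0],"rz": [0,0,0,0,0,0,0,0,0,0,0,0,0,0,0,0,0,0,0,0],"aperture": [0.085,0.085,0.085,0.085,0.085,0.085,0.085,0.085,0.085,0.085,0.085,0.085,0.085,0.085,0.085,0.085,0.085,0.085,0.085,0.085]}' 30
python3 -m jog '{"tx": [0,0,0,0,0,0,0,0,0,0,0,0],"ty": [0,0,0,0,0,0,0,0,0,0,0,0],"tz": [0,0,0,0,0,0,0,0,0,0,0,0],"rz": [0.1375,0.1375,0.1375,0.1375,0.1375,0.1375,0.1375,0.1375,0.1375,0.1375,0,0],"aperture": [0.085,0.085,0.085,0.085,0.085,0.085,0.085,0.085,0.085,0.085,0.085,0.085]}'
python3 - <<'E'
from h import *
import cv2
p=np.load("p.npy");s=ctrl.observe();R=s["tool_rot"]
print(s["position"],R.round(3),"tool move to knob:",R.T@(pt(p,0,.17,.159)-s["position"]),np.degrees(np.arctan2(R[1,1],R[0,1])))
im=vision.snapshot("wrist");cv2.imwrite("pics/w1.png",im[:,:,::-1]);print(proj("wrist",pt(p,0,.17,.186)),proj("wrist",pt(p,0,.24,.136)))
E
```

```text
time: 2.1
position: [0.6343, -0.1656, 0.2211]
tool_rot: [[-0.967, 0.255, -0.001], [0.255, 0.967, 0.001], [0.001, 0.0, -1.0]]
wrist_force: [0.6, 0.0, -0.7]
grip_width: 0.0851
gripper_force: 0.0
time: 3.3
position: [0.6333, -0.1641, 0.2214]
tool_rot: [[0.124, 0.992, -0.001], [0.992, -0.124, 0.0], [0.0, -0.001, -1.0]]
wrist_force: [-0.5, -0.6, 0.8]
grip_width: 0.085
gripper_force: 0.0
[ 0.63331219 -0.16406418  0.22138991] [[ 0.124  0.992 -0.001]
 [ 0.992 -0.124  0.   ]
 [ 0.    -0.001 -1.   ]] tool move to knob: [-0.0023682  -0.00130862  0.06239049] -7.10226441811268
[278.34435176 240.23831047] [278.69940851 296.8267955 ]
```

View pics/w1.png

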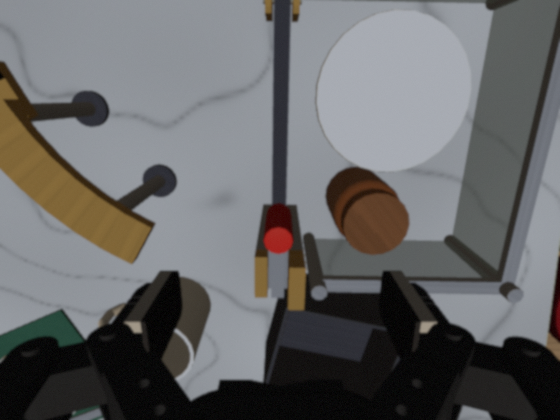

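The wrist view shows the knob top at (278,240) and the tip at (278,296), exactly where I predicted. Next I'll descend and grip.

Scaled: 0.02 m is 0.4, 0.012 m is 0.24.

```bash
python3 -m jog '{"tx": [-0.048,0,0,0,0,0,0,0,0,0,0,0,0],"ty": [-0.026,0,0,0,0,0,0,0,0,0,0,0,0],"tz": [0.4,0.4,0.24,0.16,0.04,0,0,0,0,0,0,0,0],"rz": [0,0,0,0,0,0,0,0,0,0,0,0,0],"aperture": [0.085,0.085,0.05,0.04,0.03,0.025,0.022,0.02,0.018,0.01,0.01,0.01,0.01]}' 30
```

```text
time: 4.65
position: [0.6317, -0.1664, 0.161]
tool_rot: [[0.127, 0.992, 0.0], [0.992, -0.127, -0.0], [-0.0, 0.0, -1.0]]
wrist_force: [-4.9, 0.9, 5.7]
grip_width: 0.0165
gripper_force: 29.4
```

Scaled: -0.0023 m is -0.046, 0.0007 m is 0.014.

```bash
python3 -m jog '{"tx": [0.01,0.012,0.012,0.014,0.014,0.014,0.016,0.016,0,0],"ty": [0,0,0,0,0,0,0,0,0,0],"tz": [-0.046,-0.046,-0.046,-0.046,-0.046,-0.046,-0.046,-0.046,0,0],"rz": [0,0,0,0,0,0,0,0,0,0],"aperture": [0.01,0.01,0.01,0.01,0.01,0.01,0.01,0.01,0.01,0.01]}'
python3 - <<'E'
from h import *
import cv2
im=vision.snapshot("side");cv2.imwrite("pics/s2.png",cv2.resize(im[185:305,215:365,::-1],None,fx=4,fy=4,interpolation=2))
E
```

```text
time: 5.65
position: [0.6326, -0.1594, 0.1778]
tool_rot: [[0.125, 0.992, -0.001], [0.992, -0.125, 0.003], [0.003, -0.001, -1.0]]
wrist_force: [-1.0, 5.4, -5.9]
grip_width: 0.0166
gripper_force: 29.4
```

View pics/s2.png

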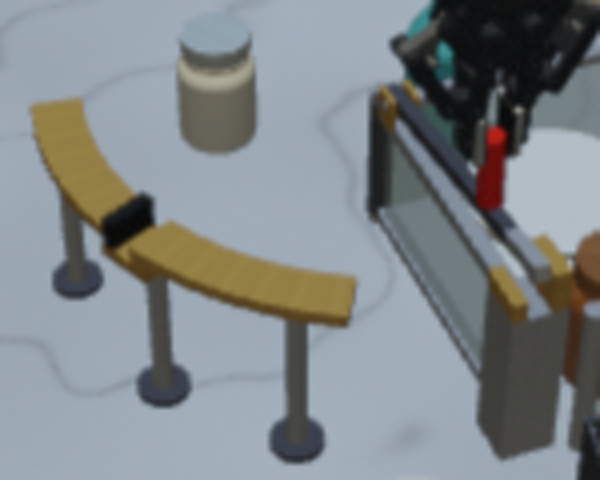

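The bar tip is clear above the catch lip and the gate is still shut. Next I'll swing the gate along the arc, turning the tool with it.

Scaled: -0.0082 m is -0.164, 0.0002 m is 0.004, 1.15 degrees / 60 = 0.0192.

```bash
cat >st.py <<'E'
from h import *
p=np.load("p.npy");s=ctrl.observe();R=s["tool_rot"];d=s["position"]-[p[0],p[1],0]
a=np.arctan2(d[0],-d[1]); print("gate",-(a-(-p[2]) if 0 else a+p[2])+0*a,"angle raw",a,"r",np.hypot(d[0],d[1]),"z",d[2],"toolyaw",np.arctan2(R[1,1],R[0,1])-p[2],"F tool",(R.T@s["wrist_force"]).round(1),s["time"])
E
python3 -m jog '{"tx": [0,0.002,0.004,0.004,0.004,0.002,0],"ty": [-0.066,-0.114,-0.164,-0.164,-0.164,-0.114,0],"tz": [0,0,0,0,0,0,0],"rz": [0.0192,0.0333,0.0478,0.0478,0.0478,0.0333,0],"aperture": [0.01,0.01,0.01,0.01,0.01,0.01,0.01]}'; python3 st.py
```

```text
time: 6.4
position: [0.5949, -0.1492, 0.1781]
tool_rot: [[0.358, 0.934, 0.002], [0.934, -0.358, 0.004], [0.004, 0.0, -1.0]]
wrist_force: [2.8, 7.2, -6.8]
grip_width: 0.0163
gripper_force: 29.5
gate 0.4961113106552638 angle raw -0.36807080025234507 r 0.1624615434772208 z 0.17808117994912767 toolyaw -0.23807695560031525 F tool [7.7 0.1 6.8] 6.4
```

Scaled: -0.0082 m is -0.164, 0.001 m is 0.02, 2.87 degrees / 60 = 0.0478.

```bash
sed -i 's/print("gate".*"r",/print("gate",p[2]-a,"r",/' st.py
python3 -m jog '{"tx": [0.02,0.006,0.004,0.004,0.004,0.004,0.004,0.004,0.004,0.004,0.004,0.002,0,0],"ty": [-0.066,-0.114,-0.164,-0.164,-0.164,-0.164,-0.164,-0.164,-0.164,-0.164,-0.164,-0.114,-0.066,0],"tz": [0,0,0,0,0,0,0,0,0,0,0,0,0,0],"rz": [0.0192,0.0333,0.0478,0.0478,0.0478,0.0478,0.0478,0.0478,0.0478,0.0478,0.0478,0.0333,0.0192,0],"aperture": [0.01,0.01,0.01,0.01,0.01,0.01,0.01,0.01,0.01,0.01,0.01,0.01,0.01,0.01]}'; python3 st.py
```

```text
time: 7.8
position: [0.5247, -0.0943, 0.1788]
tool_rot: [[0.8, 0.6, 0.006], [0.6, -0.8, 0.002], [0.006, 0.002, -1.0]]
wrist_force: [5.6, 5.0, -6.6]
grip_width: 0.0162
gripper_force: 29.5
gate 0.7984163569964385 r 0.16090173461854557 z 0.1788172134172785 toolyaw -0.7989044191045057 F tool [ 7.4 -0.6  6.6] 7.8
```

Scaled: 0.001 m is 0.02, -0.0003 m is -0.006.

```bash
python3 -m jog '{"tx": [-0.006,-0.006,-0.006,-0.006,-0.006,-0.006,0,0],"ty": [0,0,0,0,0,0,0,0],"tz": [0.02,0.02,0.02,0.02,0.02,0.02,0.02,0],"rz": [0,0,0,0,0,0,0,0],"aperture": [0.01,0.01,0.01,0.01,0.01,0.01,0.01,0.01]}'; python3 st.py
python3 -m jog '{"tx": [0,0,0,0,0],"ty": [0,0,0,0,0],"tz": [0,0,0,0,0],"rz": [0,0,0,0,0],"aperture": [0.02,0.024,0.026,0.026,0.026]}'; python3 st.py
python3 - <<'E'
from h import *
import cv2
im=vision.snapshot("side");cv2.imwrite("pics/s3.png",cv2.resize(im[185:305,215:365,::-1],None,fx=4,fy=4,interpolation=2))
E
```

```text
time: 8.6
position: [0.5227, -0.0966, 0.1722]
tool_rot: [[0.8, 0.6, 0.004], [0.6, -0.8, 0.0], [0.004, 0.003, -1.0]]
wrist_force: [4.6, 3.0, -3.4]
grip_width: 0.0168
gripper_force: 29.7
gate 0.7944017726694609 r 0.163966545419647 z 0.17219209609745073 toolyaw -0.799587779877089 F tool [5.5 0.3 3.4] 8.6
time: 9.1
position: [0.5212, -0.0971, 0.1717]
tool_rot: [[0.801, 0.599, 0.0], [0.599, -0.801, -0.0], [0.0, 0.001, -1.0]]
wrist_force: [0.3, 0.8, 0.9]
grip_width: 0.0258
gripper_force: 0.0
gate 0.7975468180092264 r 0.16542645183736596 z 0.17170740249060984 toolyaw -0.8000926142364643 F tool [ 0.7 -0.5 -0.9] 9.1
```

View pics/s3.png

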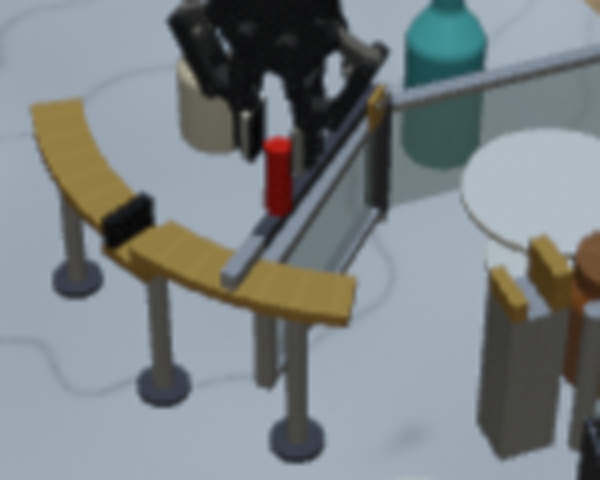

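The bar tip now lies on the track and the knob is loosely caged between the fingers. Next I'll push it along with the trailing finger.

Scaled: -0.005 m is -0.1, -0.004 m is -0.08, 1.72 degrees / 60 = 0.0287.

```bash
python3 -m jog '{"tx": [0,0,0.002,0.002,0.002,0.002,0.002,0.002,0.002,0],"ty": [-0.06,-0.08,-0.1,-0.1,-0.1,-0.1,-0.1,-0.08,-0.06,-0.04],"tz": [0,0,0,0,0,0,0,0,0,0],"rz": [0.0167,0.0233,0.0287,0.0287,0.0287,0.0287,0.0287,0.0233,0.0167,0.01],"aperture": [0.026,0.026,0.026,0.026,0.026,0.026,0.026,0.026,0.026,0.026]}'; python3 st.py
python3 -m jog '{"tx": [0,0,0],"ty": [-0.032,-0.032,-0.032],"tz": [0,0,0],"rz": [0.0095,0.0095,0.0095],"aperture": [0.026,0.026,0.026]}'; python3 st.py
```

```text
time: 10.15
position: [0.5009, -0.061, 0.1714]
tool_rot: [[0.922, 0.387, 0.0], [0.387, -0.922, -0.0], [0.0, 0.0, -1.0]]
wrist_force: [0.2, -1.5, -0.4]
grip_width: 0.0259
gripper_force: 0.6
gate 1.048506469357092 r 0.16511252372911084 z 0.17139464245308325 toolyaw -1.0449588057898704 F tool [-0.4  1.5  0.4] 10.15
time: 10.45
position: [0.4993, -0.0568, 0.1714]
tool_rot: [[0.933, 0.36, 0.0], [0.36, -0.933, 0.0], [0.0, 0.0, -1.0]]
wrist_force: [2.4, -0.6, -0.9]
grip_width: 0.026
gripper_force: 0.6
gate 1.076197405145973 r 0.16504878927847932 z 0.17142060982774077 toolyaw -1.0748982666974438 F tool [2.  1.4 0.9] 10.45
```

Scaled: -0.0016 m is -0.032, 0.57 degrees / 60 = 0.0095.

```bash

python3 -m jog '{"tx": [0,0,0],"ty": [-0.032,-0.032,-0.032],"tz": [0,0,0],"rz": [0.0095,0.0095,0.0095],"aperture": [0.026,0.026,0.026]}'; python3 st.py
python3 -m jog '{"tx": [0,0],"ty": [-0.024,-0.024],"tz": [0,0],"rz": [0.0067,0.0067],"aperture": [0.026,0.026]}'; python3 st.py
```

```text
time: 10.75
position: [0.4975, -0.0522, 0.1714]
tool_rot: [[0.943, 0.332, 0.0], [0.332, -0.943, 0.0], [0.0, 0.0, -1.0]]
wrist_force: [0.8, -1.5, -0.8]
grip_width: 0.0263
gripper_force: 0.6
gate 1.1055947230463385 r 0.1651305367233442 z 0.17142860434422327 toolyaw -1.1046984266852578 F tool [0.3 1.7 0.8] 10.75
time: 10.95
position: [0.4967, -0.05, 0.1714]
tool_rot: [[0.948, 0.319, 0.0], [0.319, -0.948, 0.0], [0.0, -0.0, -1.0]]
wrist_force: [0.8, -0.0, -0.4]
grip_width: 0.026
gripper_force: 0.6
gate 1.1201964379347067 r 0.16518943044834877 z 0.17139611089329004 toolyaw -1.1183965037745203 F tool [0.7 0.3 0.4] 10.95
```

Scaled: -0.0012 m is -0.024, 0.4 degrees / 60 = 0.0067.

```bash
for i in 1; do :; done
python3 -m jog '{"tx": [0,0],"ty": [-0.024,-0.024],"tz": [0,0],"rz": [0.0067,0.0067],"aperture": [0.026,0.026]}'; python3 st.py
python3 -m jog '{"tx": [0,0],"ty": [-0.024,-0.024],"tz": [0,0],"rz": [0.0067,0.0067],"aperture": [0.026,0.026]}'; python3 st.py
python3 -m jog '{"tx": [0],"ty": [-0.02],"tz": [0],"rz": [0.0058],"aperture": [0.026]}'; python3 st.py
```

```text
time: 11.15
position: [0.4959, -0.0477, 0.1714]
tool_rot: [[0.952, 0.305, 0.0], [0.305, -0.952, 0.0], [0.0, -0.0, -1.0]]
wrist_force: [0.4, 0.1, -1.3]
grip_width: 0.0259
gripper_force: 0.6
gate 1.1347506421619993 r 0.16522802269321285 z 0.1713927250344475 toolyaw -1.1323579751853396 F tool [0.4 0.  1.3] 11.15
time: 11.35
position: [0.495, -0.0454, 0.1713]
tool_rot: [[0.956, 0.292, -0.0], [0.292, -0.956, 0.0], [-0.0, -0.0, -1.0]]
wrist_force: [-0.3, -0.6, -0.1]
grip_width: 0.0258
gripper_force: 0.2
gate 1.1497423589910152 r 0.16538546085604336 z 0.17130380174374638 toolyaw -1.1463414558043656 F tool [-0.4  0.5  0.1] 11.35
time: 11.45
position: [0.4946, -0.0442, 0.1713]
tool_rot: [[0.958, 0.286, -0.001], [0.286, -0.958, 0.001], [-0.001, -0.001, -1.0]]
wrist_force: [-1.0, 0.4, 0.1]
grip_width: 0.0261
gripper_force: 0.0
gate 1.1573374208475469 r 0.16549637237768394 z 0.17129720901570458 toolyaw -1.1522457479187522 F tool [-0.8 -0.7 -0.1] 11.45
```

Finger contact vanished, so the bar may have dropped. I'll check with a picture.

```bash
python3 - <<'E'
from h import *
import cv2
im=vision.snapshot("side");cv2.imwrite("pics/s4.png",cv2.resize(im[205:285,215:315,::-1],None,fx=7,fy=7,interpolation=2))
E
```

```text
(no output)
```

View pics/s4.png

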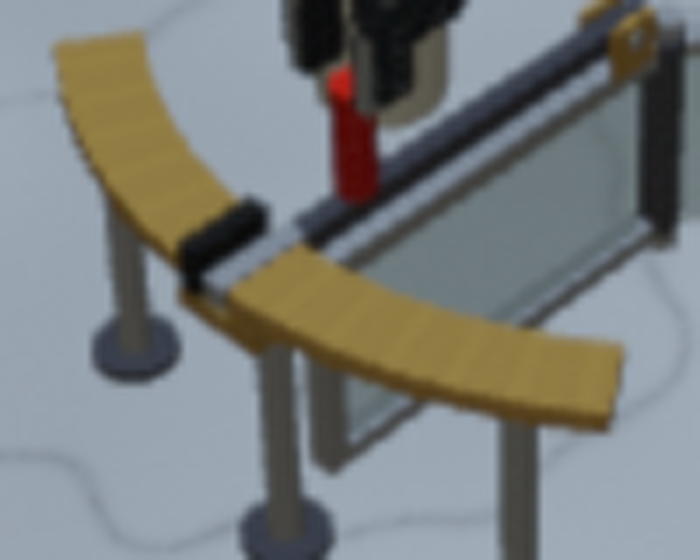

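The tip sits flush in the notch against the black stop. Next I'll open the fingers and retreat upwards.

Scaled: -0.04 m is -0.8, -0.03 m is -0.6.

```bash
python3 -m jog '{"tx": [0,0,0,0,0,0,0,0,0,-0.8,-0.8,-0.8,0,0,0],"ty": [0.03,0,0,0,0,0,0,0,0,0,0,0,0,0,0],"tz": [0,0,0,0,-0.1,-0.3,-0.6,-0.6,-0.6,-0.2,0,0,0,0,0],"rz": [0,0,0,0,0,0,0,0,0,0,0,0,0,0,0],"aperture": [0.03,0.04,0.045,0.045,0.045,0.045,0.045,0.045,0.045,0.045,0.045,0.045,0.045,0.045,0.045]}'; python3 st.py
python3 - <<'E'
from h import *
import cv2
p=np.load("p.npy")
im=vision.snapshot("side");cv2.imwrite("pics/s5.png",cv2.resize(im[195:285,215:315,::-1],None,fx=6,fy=6,interpolation=2))
for a in(1.10,1.13,1.16):
  for l in(0,.07):
    # knob top: 140 out,56 up from pivot
    f=lambda o,u:pt(p,a,.03+o*np.cos(l)-u*np.sin(l),.13+o*np.sin(l)+u*np.cos(l))
    print(a,l,[((proj("side",f(*q))-[215,195]+.5)*6).round() for q in((.14,.056),(.21,.006))])
E
```

```text
time: 13.0
position: [0.3811, -0.0803, 0.2921]
tool_rot: [[0.958, 0.287, 0.001], [0.287, -0.958, -0.0], [0.001, 0.001, -1.0]]
wrist_force: [-0.4, -0.8, -0.6]
grip_width: 0.0452
gripper_force: 0.0
gate 1.147710738866926 r 0.28451290107885935 z 0.29212738120647413 toolyaw -1.151518637312603 F tool [-0.6  0.7  0.6] 13.0
1.1 0 [array([306., 138.]), array([192., 316.])]
1.1 0.07 [array([312., 115.]), array([191., 288.])]
1.13 0 [array([297., 133.]), array([180., 308.])]
1.13 0.07 [array([304., 110.]), array([179., 280.])]
1.16 0 [array([288., 128.]), array([168., 299.])]
1.16 0.07 [array([295., 105.]), array([167., 271.])]
```

View pics/s5.png

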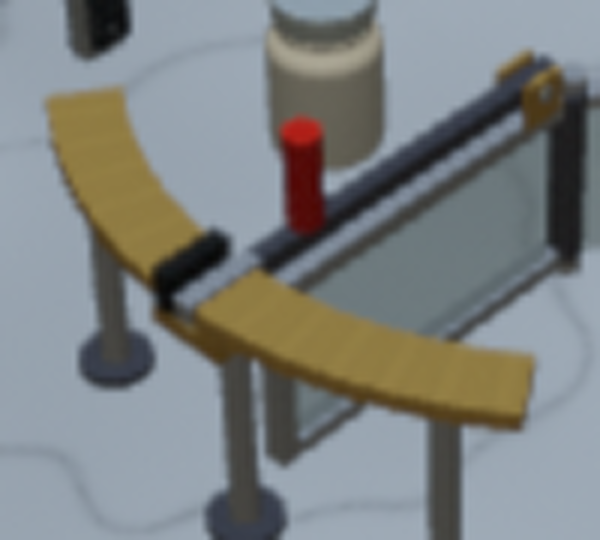

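The knob top at (302,132) and the tip end at about (183,303) match lift 0 at a gate angle of about 1.12 rad, so the bar is fully home and the gripper is clear.

```bash
python3 -c "
from cell import ctrl
print(ctrl.hand_in())"
```

```text
the job is handed in; nothing more can be done
None
```

The gate is open at about 1.12 rad, and in the last picture the latch bar is fully down in the hold-open notch with the gripper clear; I handed the job in at about 13 s, and no verdict was returned.

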